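# Set the resin and hardener bottles together into the mixing caddy

### The arm

A 6-joint arm with a two-finger parallel gripper is mounted at the origin on the work surface. World frame = base frame: x ahead of the robot, y to its left, z up, the work surface at z = 0. Lengths are in m, angles in rad, forces in N, time in s.
With the tool pointing down it reaches from about 0.425 to 0.95 m from the base axis. Payload 3.5 kg.
Tool frame: the origin (TCP) lies midway between the tips of the shut fingers; the grasp point (between the pads) lies 19 mm behind it; y points along the fingers, x is the direction in which the jaws open and shut, and the axes are right-handed (so a half turn about y gives the same grasp; the last joint's range is limited). The gripper opens to 85 mm and grips with 20 to 120 N. Pads are 22 mm wide; open, the fingers measure 114 mm over their backs; the gripper's body (76 mm by 85 mm) begins 54 mm behind the grasp point. The pads swing forward as they close: fully open they stand 13 mm farther back than shut.
Start: joints at [1.071, 0.286, 1.577, -0, 1.279, -0.15], TCP at [0.231, 0.634, 0.231] pointing down, gripper open.
Joint ranges: [-2.77, 2.77], [-0.9, 2.22], [0.21, 2.48], [-1.53, 4.67], [0.24, 2.81], [-2.84, 2.84]. Speed limits (rad/s): [2.79, 2.79, 3.14, 3.14, 3.14, 3.14].

### API

Orientations are given as a unit quaternion [x, y, z, w].
In Python, from plant import ctrl, viewer gives the robot as it stands.
- The arm moves only by the tool step_arm, never from a script. Its argument "rows" is a list of rows, each a list of 3 entries, a list of its own where there are three numbers: the turn, a rotation vector about the tool's x, y, z in degrees, then the shift along the tool's x, y, z in mm, then the closure, from 0 (fully open) to 1 (shut). A call has 1 to 10 rows; each row is the pose to reach, as a shift and turn from the pose commanded when the call began, along the tool's axes at that moment; what a row does not reach only later rows make up. A row lasts 1/12 s, in which the tool goes at most 41.7 mm and 7.16 degrees, less where a joint would pass 70% of its speed; a pose out of reach is approached as far as the arm can. A call with a gripper value outside its range is refused whole. The fingers move at their own pace and stop on an object; "newtons" is the grip in N (left out, the last holds). Time passes only in rows, so rows that repeat a pose let the fingers close. It gives the time, the measured TCP pose, the force and the opening at its end, in the units of the state.
- ctrl.get_state(): the state, without advancing time (a new reading comes with each control period).
- viewer.read_camera(name): name is "scene" or "side" or "wrist"; returns (picture, depth): 384x512x3 uint8, red, green, blue; 384x512 float32, m along the optical axis (not along the pixel's ray), 0 where there is no reading.
- viewer.calibration(name): a dict with "K" (3x3 intrinsics, pixels), "R" (3x3) and "t" (3): a world point X has camera coordinates R X + t. Camera axes: x right, y down, z forward; pixel columns grow to the right and rows downward; lengths in m; the calibration is good to about 2 mm. A picture is of the moment at which its call begins: read the wrist's pose just before it. calibration takes no time and is no camera call; for the wrist camera it gives the pose at the moment of the call.
- ctrl.sign_off(): hands the job in, once; it reports no verdict.
The state is a dict: "time": time; "qpos": joint angles; "dq": joint speeds; "joint_efforts": joint torques, N m; "eef_pos": TCP position; "tcp_rot": TCP orientation; "contact_force": force on the tool from outside, world axes, zero at the start; "wrist_torque": the same for the moment, N m; "opening": opening from 0.0 (shut) to 1.0 (fully open).
Only numpy, scipy, OpenCV 4.12 (cv2) and the standard library are available. Lean on these libraries where they do the work, as an engineer would, in place of code of your own. Each camera call takes 0.05 s, during which the arm holds its last target.

### The job

Get the mixing station ready: take the resin bottle (amber, red cap) and the hardener bottle (white, black cap), which stand side by side, both together in one grasp, lift them clear and carry them upright to the blue caddy. Set them down as a pair, upright and close side by side, on the floor of the caddy's empty rectangular pocket, before letting go. Leave the green-capped twin pack where it stands.

Things in the scene. Friction and masses are not known exactly. Their poses are not given: they have to be found in the camera images.
- resin: Loose amber square bottle, round red cap, about 60 g. Body 26 x 26 mm, 60 mm tall, flat sides; cap 19 mm wide, 80 mm tall in all. Origin: centre of its underside, z up. Stands upright on a 6 mm plywood board beside the hardener bottle, sides parallel, centres 27.5 mm apart along the bottles' y axis (the pair measures 53.5 mm along y, 26 mm along x). Either may be on the left.
- hardener: Loose white square bottle with a round black cap; same shape, size and weight as the resin bottle. Origin: centre of its underside, z up, x and y square to its sides. Stands on the same board, next to the resin bottle along y.
- pocket (a point): Centre of the floor of the empty pocket in the fixed blue caddy. Pocket inside: 84 mm along its y, 50 mm along its x, open on top; floor 5 mm above the table, walls 5 mm thick rising 13 mm above the floor; z up. The pair fits with its line of centres along y, either way round. On the -y side the caddy has a wider tray, equally high, holding two flat wooden paddles (not used).
- spare_pack: A bystander: two grey square bottles with green caps in a green band, one loose body, 28 mm along x, 56 mm along y (its line of centres), 80 mm tall, about 200 g, upright on another 6 mm plywood board. Origin: centre of its underside, z up. To be left alone.
Not all that is in view belongs to the job. There is more than one size of the hardener; the job needs the smaller. Several things have the shape of the resin; the one meant has the colours described above.

How it is judged:
On the way, in this order (a step that is already met when the one before it is completed fails the run):
1. both bottles are off their board at the same time, each at least 29 mm above it (height (world z) of each of resin, hardener above 0.035 m), for 0.2 s.
2. both bottles are in the pocket, at most 12 mm above its floor, while the fingers still hold at least one of them (x of resin in the frame of pocket between -0.025 and 0.025 m and y of resin in the frame of pocket between -0.042 and 0.042 m and z of resin in the frame of pocket between -0.004 and 0.012 m and x of hardener in the frame of pocket between -0.025 and 0.025 m and y of hardener in the frame of pocket between -0.042 and 0.042 m and z of hardener in the frame of pocket between -0.004 and 0.012 m and (contact force between the fingers and resin above 0.3 N or contact force between the fingers and hardener above 0.3 N)), for 0.05 s.
At the end, for the whole second after the job is handed in: Both bottles stand on the pocket's floor (undersides within 5 mm of it, centres within 20 mm of the pocket's centre along its x and 36 mm along its y), upright within about 10 degrees, at rest, their centres at most 42 mm apart (x of resin in the frame of pocket between -0.02 and 0.02 m and y of resin in the frame of pocket between -0.036 and 0.036 m and z of resin in the frame of pocket between -0.004 and 0.005 m and angle between each of resin, hardener's own z axis and vertical below 0.17 rad and linear speed of each of resin, hardener below 0.02 m/s and x of hardener in the frame of pocket between -0.02 and 0.02 m and y of hardener in the frame of pocket between -0.036 and 0.036 m and z of hardener in the frame of pocket between -0.004 and 0.005 m and horizontal distance between resin and hardener below 0.042 m); the robot touches nothing.
It fails at once if the resin or the hardener bottle is tipped by more than about 35 degrees (angle between any of resin, hardener's own z axis and vertical above 0.6 rad).
It fails at once if the green-capped twin pack is moved by more than 25 mm (distance of spare_pack from where it was at the start of the episode above 0.025 m).
It also fails if it takes over 38 s, if anything falls off the work surface, if the arm or the gripper's body presses on something with over 40 N, if the wrist force passes 120 N, or if a joint passes its speed limit or range.

## Working session

There is one attempt and no reset: what is moved stays moved. The work goes in short steps, Python scripts to look and compute and a tool call to move; the robot and the scene stay as the last step left them, time stands still between calls to the robot, and variables do not carry over. Pictures are saved under pics/ and viewed, and the job is handed in when it is done.

Besides the shell and the picture viewer there is one more tool, called after ">>>" as name(argument=value, ...), one argument or row to a line, values as JSON. step_arm: Moves the arm, as the interface text tells. Its arguments: {"type":"object","properties":{"rows":{"type":"array"},"newtons":{"type":"number"}},"required":["rows"]}

```bash
ls; mkdir -p pics
python3 - <<'E'
from plant import ctrl, viewer
import cv2, numpy as np
s=ctrl.get_state(); print(s)
for n in ["scene","side"]:
    im,d=viewer.read_camera(n); c=viewer.calibration(n)
    np.savez(f"pics/{n}0.npz",im=im,d=d,**{k:np.array(v) for k,v in c.items()})
    cv2.imwrite(f"pics/{n}0.png",cv2.resize(im[:,:,::-1],(800,600),interpolation=cv2.INTER_CUBIC))
    print(n,c)
E
```

```text
pics
{'time': 0.0, 'qpos': array([ 1.07097515e+00,  2.87182960e-01,  1.57818286e+00,  1.13429228e-05,
        1.27858794e+00, -1.49970215e-01]), 'dq': array([ 0.00072048,  0.00124881, -0.00014321,  0.00052716,  0.00060148,
       -0.00061949]), 'joint_efforts': array([ 1.21782821e-03, -4.05982697e+01, -2.92623317e+01, -1.52655548e-04,
        5.68931369e-03,  1.21932928e-06]), 'eef_pos': array([0.23099417, 0.63354654, 0.22993247]), 'tcp_rot': array([ 0.57975493,  0.40460162, -0.40610067, -0.57901986]), 'contact_force': array([-0.5205448 ,  0.29754911,  0.06267249]), 'wrist_torque': array([0.03172835, 0.03156171, 0.00931506]), 'opening': 1.0016011284288975}
scene {'K': array([[401.27213017,   0.        , 255.70676756],
       [  0.        , 401.27213017, 193.39987351],
       [  0.        ,   0.        ,   1.        ]]), 'R': array([[ 0.34103041,  0.94004975, -0.00217317],
       [ 0.54661214, -0.20017918, -0.81310729],
       [-0.76479633,  0.27610643, -0.5821098 ]]), 't': array([-0.14599593, -0.28311581,  1.57192836])}
side {'K': array([[374.9857624 ,   0.        , 252.92314163],
       [  0.        , 374.9857624 , 195.10628706],
       [  0.        ,   0.        ,   1.        ]]), 'R': array([[ 0.99884037, -0.0460596 ,  0.01401498],
       [-0.02840498, -0.79882454, -0.60089309],
       [ 0.0388724 ,  0.59979818, -0.79920653]]), 't': array([-0.53807722, -0.01042205,  0.90504241])}
```

View pics/scene0.png

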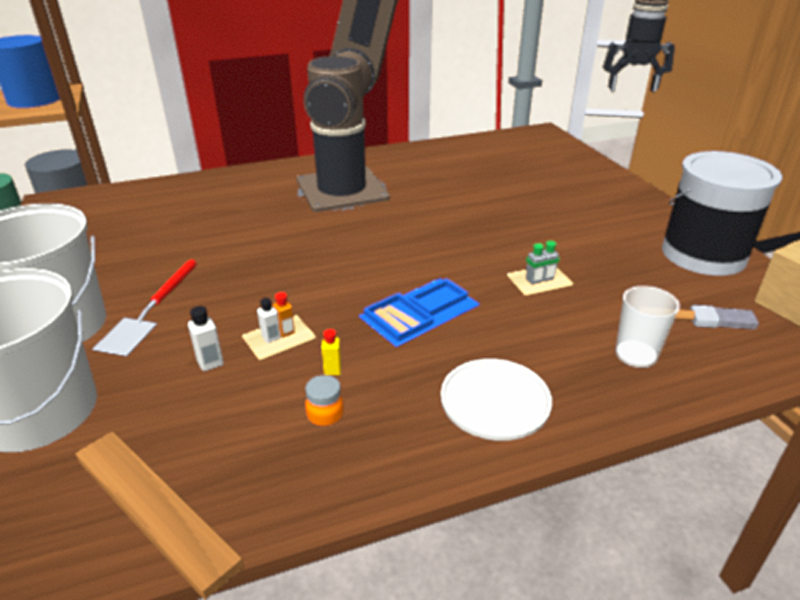

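View pics/side0.png

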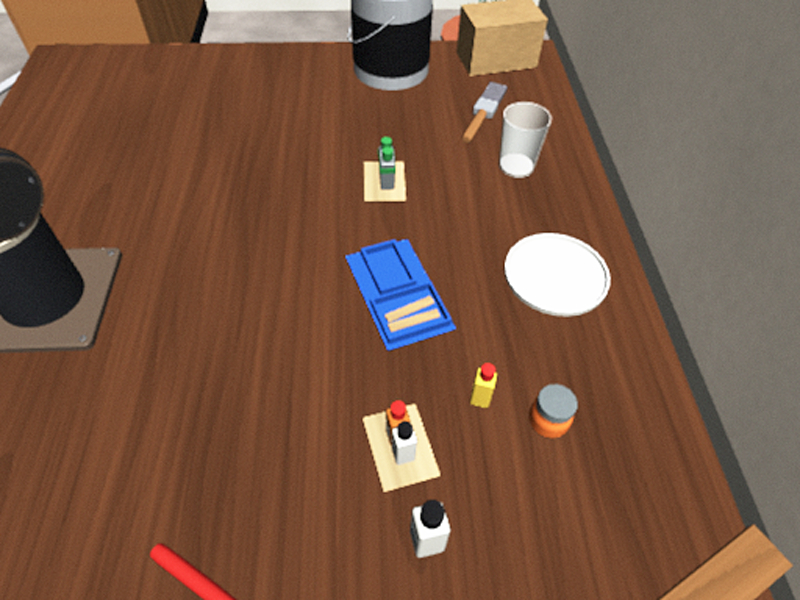

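```bash
cat > h.py <<'E'
import numpy as np, cv2
from scipy.spatial.transform import Rotation as Rn
def cloud(f):
    z=np.load(f); d=z['d']; K,R,t=z['K'],z['R'],z['t']
    v,u=np.mgrid[0:d.shape[0],0:d.shape[1]]
    P=np.stack([(u-K[0,2])/K[0,0]*d,(v-K[1,2])/K[1,1]*d,d],-1)
    W=(P-t)@R
    return z['im'],d,W
def snap(n,f):
    from plant import viewer
    c=viewer.calibration(n); im,d=viewer.read_camera(n)
    np.savez(f"pics/{f}.npz",im=im,d=d,**{k:np.array(v) for k,v in c.items()})
    cv2.imwrite(f"pics/{f}.png",cv2.resize(im[:,:,::-1],(800,600),interpolation=cv2.INTER_CUBIC))
E
python3 - <<'E'
from h import *
out=[]
for n,(x0,x1,y0,y1) in {"scene":(110,240,180,270),"side":(210,340,210,370)}.items():
    im,d,W=cloud(f"pics/{n}0.npz")
    cv2.imwrite(f"pics/crop_{n}.png",cv2.resize(im[y0:y1,x0:x1,::-1],None,fx=3.7,fy=3.7,interpolation=cv2.INTER_CUBIC))
    hsv=cv2.cvtColor(im,cv2.COLOR_RGB2HSV)
    ok=d>0
    print(n,"table z",np.median(W[...,2][ok&(abs(W[...,0]-.5)<.2)&(abs(W[...,1])<.3)]))
    H,S,V=hsv[...,0],hsv[...,1],hsv[...,2]
    ws=ok&(W[...,0]>.2)&(W[...,0]<1.1)&(abs(W[...,1])<.6)
    ms={"red":((H<5)|(H>175))&(S>180)&(V>120),"black":(V<50)&(W[...,2]>.05)&(W[...,0]>.35),"green":(H>50)&(H<75)&(S>120),"blue":(H>100)&(H<125)&(S>150),"board":(H>15)&(H<30)&(S>50)&(S<140)&(V>180)}
    for k,m in ms.items():
        m=(m&ws).astype(np.uint8); nn,l,st,ce=cv2.connectedComponentsWithStats(m)
        for i in range(1,nn):
            if st[i,4]>12:
                p=W[l==i]; print(k,st[i,4],ce[i].round(0),"mean",p.mean(0).round(4),"zmax",p[:,2].max().round(3),"min",p.min(0).round(3),"max",p.max(0).round(3))
    
from plant import ctrl
s=ctrl.get_state(); print(Rn.from_quat(s['tcp_rot']).as_matrix().round(3))
E
```

```text
scene table z -0.00017547635396855654
red 206 [111. 179.] mean [ 0.3077 -0.4199  0.0157] zmax 0.023 min [ 0.225 -0.463 -0.002] max [ 0.365 -0.378  0.023]
red 49 [179. 190.] mean [ 0.5273 -0.2491  0.0778] zmax 0.089 min [ 0.402 -0.258  0.001] max [ 0.543 -0.225  0.089]
red 51 [211. 214.] mean [ 0.6511 -0.1975  0.0764] zmax 0.082 min [ 0.552 -0.207  0.001] max [ 0.66  -0.167  0.082]
black 1137 [449. 145.] mean [0.5958 0.5625 0.0956] zmax 0.141 min [0.516 0.54  0.05 ] max [0.642 0.6   0.141]
black 22 [170. 195.] mean [ 0.5454 -0.2758  0.0815] zmax 0.089 min [ 0.539 -0.282  0.072] max [ 0.548 -0.271  0.089]
black 72 [127. 202.] mean [ 0.5692 -0.3816  0.1029] zmax 0.111 min [ 0.556 -0.392  0.09 ] max [ 0.574 -0.372  0.111]
green 36 [352. 157.] mean [0.5367 0.2642 0.0797] zmax 0.087 min [0.414 0.254 0.   ] max [0.547 0.362 0.087]
green 36 [344. 159.] mean [0.5409 0.2347 0.0822] zmax 0.087 min [0.527 0.227 0.073] max [0.547 0.245 0.087]
green 52 [346. 168.] mean [0.5464 0.241  0.0534] zmax 0.059 min [0.526 0.221 0.049] max [0.554 0.278 0.059]
blue 1385 [270. 198.] mean [ 0.5513 -0.0015  0.0
[... 1641 characters left out ...]
 min [ 0.46  -0.114 -0.003] max [0.623 0.109 0.02 ]
board 235 [307.  32.] mean [0.7458 0.5965 0.0576] zmax 0.109 min [0.729 0.588 0.001] max [0.771 0.6   0.109]
board 500 [245. 117.] mean [0.5274 0.2428 0.0042] zmax 0.056 min [ 0.492  0.197 -0.006] max [0.568 0.317 0.056]
board 148 [261. 197.] mean [ 0.5567 -0.0459  0.0085] zmax 0.013 min [ 0.522 -0.069  0.002] max [ 0.594 -0.023  0.013]
board 155 [264. 205.] mean [ 0.5627 -0.0671  0.0086] zmax 0.012 min [ 0.526 -0.085  0.002] max [ 0.601 -0.044  0.012]
board 1277 [256. 289.] mean [ 0.5316 -0.2736  0.005 ] zmax 0.062 min [ 0.484 -0.324 -0.004] max [ 0.581 -0.201  0.062]
[[ 0.343 -0.001 -0.939]
 [ 0.939 -0.002  0.343]
 [-0.002 -1.     0.   ]]
```

```bash
python3 -c "
from h import *
snap('wrist','w0')
from plant import viewer
print(viewer.calibration('wrist'))"
```

```text
{'K': array([[287.79012363,   0.        , 257.30800547],
       [  0.        , 287.79012363, 189.22910998],
       [  0.        ,   0.        ,   1.        ]]), 'R': array([[ 0.3419238 ,  0.93972517, -0.00217194],
       [ 0.89615476, -0.32537312,  0.30172667],
       [ 0.28283346, -0.10511392, -0.953392  ]]), 't': array([-0.67280984, -0.03922305,  0.38012793])}
```

View pics/crop_side.png

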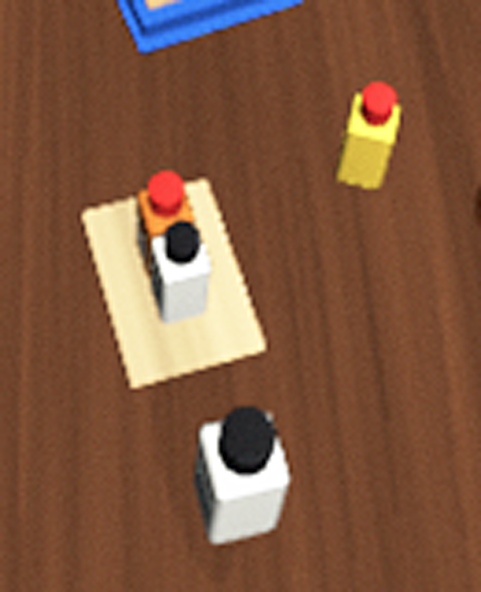

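View pics/w0.png

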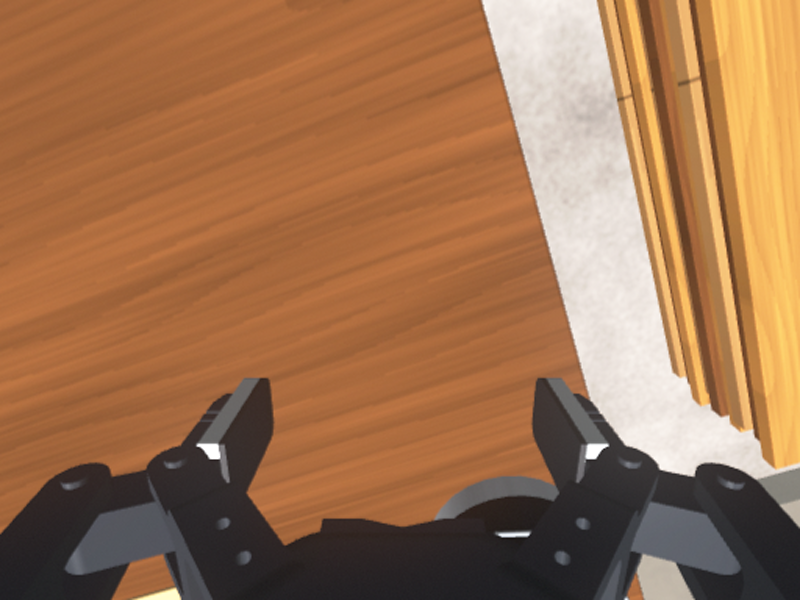

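Run:
```python
from h import *
for n in ("scene","side"):
    im,d,W=cloud(f"pics/{n}0.npz"); hsv=cv2.cvtColor(im,cv2.COLOR_RGB2HSV)
    H,S,V=[hsv[...,i] for i in range(3)]
    near=(d>0)&(W[...,2]<.03)
    bd=near&(H>15)&(H<30)&(S>50)&(S<140)&(V>180)&(abs(W[...,1]+.265)<.08)&(abs(W[...,0]-.53)<.08)
    bl=near&(H>100)&(H<125)&(S>150)&(abs(W[...,0]-.54)<.12)&(abs(W[...,1])<.13)
    for k,m in (("board",bd),("caddy",bl)):
        m=cv2.morphologyEx(m.astype(np.uint8),cv2.MORPH_OPEN,np.ones((2,2)))
        print(n,k,cv2.minAreaRect((W[m>0][:,:2]*1000).astype(np.float32)))
    # pocket floor: blue pts z 3..8mm
    m=bl&(abs(W[...,2]-.005)<.003)
    p=W[m]; print("floor",len(p))
```

```text
scene board ((947.9981689453125, -276.020751953125), (120.25395965576172, 922.6748046875), 87.8453598022461)
scene caddy ((912.802490234375, -200.1695556640625), (204.70281982421875, 1013.9070434570312), 61.34564208984375)
floor 737
side board ((539.602294921875, -390.260498046875), (91.82869720458984, 367.63494873046875), 2.569857120513916)
side caddy ((558.4155883789062, -235.735107421875), (152.32090759277344, 672.7033081054688), 3.3392295837402344)
floor 1280
```

>>> step_arm(
  rows=[
    [[0,140,0],[-315,-30,-400],0],
    [[0,140,0],[-315,-30,-400],0],
    [[0,140,0],[-315,-30,-400],0],
    [[0,140,0],[-315,-30,-400],0],
    [[0,140,0],[-315,-30,-400],0],
    [[0,140,0],[-315,-30,-400],0],
    [[0,140,0],[-315,-30,-400],0],
    [[0,140,0],[-315,-30,-400],0],
    [[0,140,0],[-315,-30,-400],0],
    [[0,140,0],[-315,-30,-400],0],
  ],
)

```text
time: 0.98
eef_pos: [0.4505, 0.2785, 0.2558]
tcp_rot: [-0.707, 0.012, -0.012, 0.707]
contact_force: [0.8, 1.0, 1.0]
opening: 0.997
```

>>> step_arm(
  rows=[
    [[0,74,0],[110,0,-250],0],
    [[0,74,0],[110,0,-250],0],
    [[0,74,0],[110,0,-250],0],
    [[0,74,0],[110,0,-250],0],
    [[0,74,0],[110,0,-250],0],
    [[0,74,0],[110,0,-250],0],
    [[0,74,0],[110,0,-250],0],
    [[0,74,0],[110,0,-250],0],
    [[0,74,0],[110,0,-250],0],
    [[0,74,0],[110,0,-250],0],
  ],
)

```text
time: 1.82
eef_pos: [0.5527, 0.0264, 0.2553]
tcp_rot: [0.566, -0.425, 0.424, -0.566]
contact_force: [1.0, 0.0, 0.0]
opening: 1.001
```

>>> step_arm(
  rows=[
    [[0,3,0],[0,0,0],0],
    [[0,3,0],[0,0,0],0],
  ],
)

```text
time: 1.98
eef_pos: [0.5526, 0.0271, 0.2554]
tcp_rot: [0.556, -0.437, 0.437, -0.556]
contact_force: [0.1, 0.0, -0.2]
opening: 0.998
```

```bash
python3 -c "
from h import *
from plant import ctrl
print(ctrl.get_state())
snap('wrist','w1')"
```

```text
{'time': 1.9833, 'qpos': array([-1.34341404e-01, -3.29113461e-04,  1.85226246e+00, -8.92774025e-06,
        1.29051890e+00,  1.19817081e+00]), 'dq': array([ 0.00432423, -0.00280706,  0.0023612 ,  0.00060828, -0.00021692,
       -0.07865466]), 'joint_efforts': array([-9.78364027e-02, -2.93859029e+01, -2.94497913e+01, -1.23363705e-03,
        1.87945734e-04,  2.76685925e-01]), 'eef_pos': array([0.55256138, 0.02713355, 0.25536971]), 'tcp_rot': array([ 0.55604293, -0.43728495,  0.43676418, -0.55572942]), 'contact_force': array([ 0.12663047,  0.0036649 , -0.17703354]), 'wrist_torque': array([ 0.03912212, -0.00331626, -0.00876189]), 'opening': 0.9984413479844607}
```

View pics/w1.png

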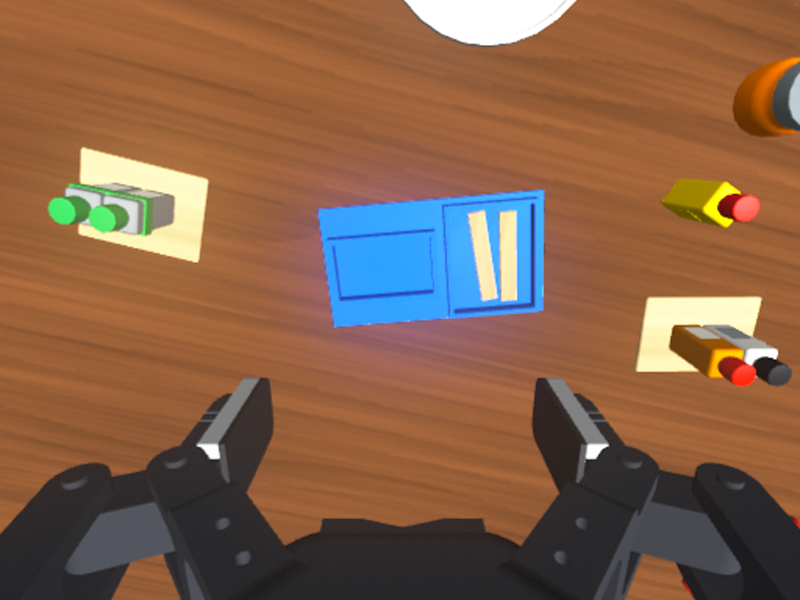

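Run:
```python
from h import *
im,d,W=cloud("pics/w1.npz")
cv2.imwrite("pics/w1c.png",cv2.resize(im[115:215,195:355,::-1],None,fx=5,fy=5,interpolation=cv2.INTER_CUBIC))
z=W[115:215,195:355,2]; g=np.clip((z+.002)/.022*255,0,255).astype(np.uint8)
cv2.imwrite("pics/w1z.png",cv2.resize(cv2.applyColorMap(g,cv2.COLORMAP_JET),None,fx=5,fy=5,interpolation=cv2.INTER_NEAREST))
hsv=cv2.cvtColor(im,cv2.COLOR_RGB2HSV);H,S,V=[hsv[...,i] for i in range(3)]
bl=(d>0)&(H>98)&(H<125)&(S>150)&(W[...,2]>-.01)&(W[...,2]<.03)
print(np.histogram(W[bl][:,2],bins=np.arange(-.002,.025,.002)))
n,l,st,ce=cv2.connectedComponentsWithStats((bl&(W[...,2]>.015)).astype(np.uint8))
i=1+st[1:,4].argmax(); p=W[l==i]; print(st[i],cv2.minAreaRect((p[:,:2]*1000).astype(np.float32)))
bd=(d>0)&(H>12)&(H<30)&(S>40)&(S<140)&(V>180)&(W[...,2]>.003)&(W[...,2]<.009)&(abs(W[...,1]+.265)<.1)
p=W[bd];print(len(p),cv2.minAreaRect((p[:,:2]*1000).astype(np.float32)))
```

```text
(array([  12,   46, 2541, 4244,  325,  116,  100,  154,  105,  807,  791,
          5,    0]), array([-0.002,  0.   ,  0.002,  0.004,  0.006,  0.008,  0.01 ,  0.012,
        0.014,  0.016,  0.018,  0.02 ,  0.022,  0.024]))
[209 148  73  49 844] ((528.8028564453125, 37.52743911743164), (60.44734191894531, 94.35348510742188), 18.654090881347656)
2073 ((533.7927856445312, -263.4646301269531), (74.8590316772461, 105.88142395019531), 13.76738452911377)
```

View pics/w1c.png

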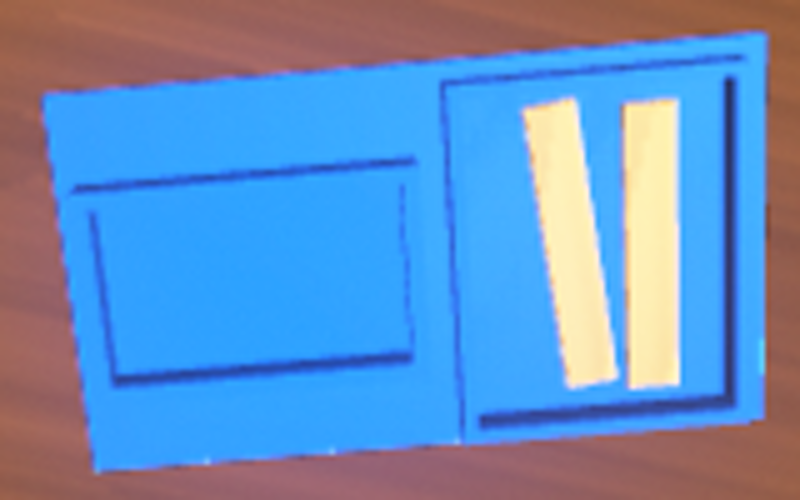

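View pics/w1z.png

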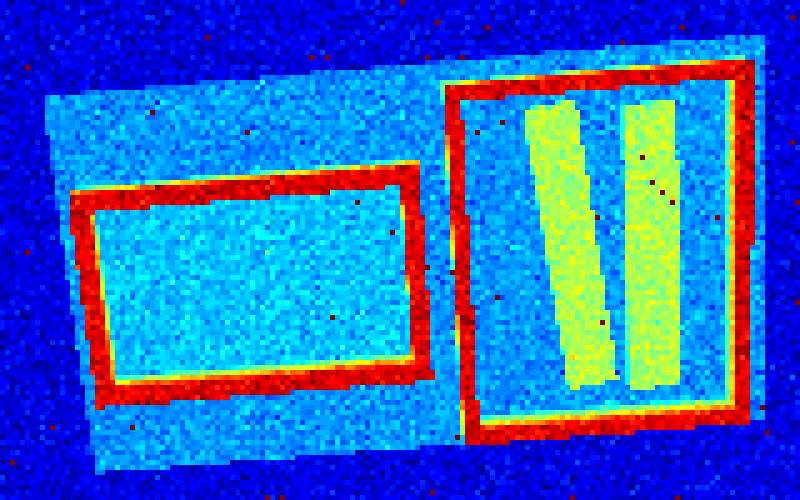

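```bash
cat >> h.py <<'E'
def plan(p,yaw):
    "delta in tool axes (mm) and turn about tool axes (deg) to reach TCP p with jaw axis at world angle yaw deg"
    from plant import ctrl
    s=ctrl.get_state(); R=Rn.from_quat(s['tcp_rot']).as_matrix(); a=np.radians(yaw)
    x=np.array([np.cos(a),np.sin(a),0]); y=np.array([0,0,-1.]); T=np.stack([x,y,np.cross(x,y)],1)
    print("t",s['time'],"pos",s['eef_pos'].round(4),"turn",np.degrees(Rn.from_matrix(R.T@T).as_rotvec()).round(2),"shift",(R.T@(np.array(p)-s['eef_pos'])*1000).round(1),"F",s['contact_force'].round(1),"open",round(s['opening'],3))
E
python3 -c "
from h import *
plan([.575,-.252,.255],-76.2)"
```

```text
t 2.0333 pos [0.5526 0.0273 0.2555] turn [ 0.04 -0.02 -0.02] shift [276.6   0.4 -44.8] F [ 0.2 -0.6  0.1] open 0.999
```

>>> step_arm(
  rows=[
    [[0,0,0],[277,0,-45],0],
    [[0,0,0],[277,0,-45],0],
    [[0,0,0],[277,0,-45],0],
    [[0,0,0],[277,0,-45],0],
    [[0,0,0],[277,0,-45],0],
    [[0,0,0],[277,0,-45],0],
    [[0,0,0],[277,0,-45],0],
    [[0,0,0],[277,0,-45],0],
    [[0,0,0],[277,0,-45],0],
  ],
)

```text
time: 2.78
eef_pos: [0.5744, -0.2539, 0.2552]
tcp_rot: [-0.556, 0.438, -0.437, 0.556]
contact_force: [-0.2, -0.3, -0.2]
opening: 1.001
```

Run:
```python
from h import *
snap('wrist','w2')
im,d,W=cloud("pics/w2.npz")
reg=(d>0)&(abs(W[...,0]-.53)<.06)&(abs(W[...,1]+.264)<.07)
hsv=cv2.cvtColor(im,cv2.COLOR_RGB2HSV);V=hsv[...,2];H=hsv[...,0];S=hsv[...,1]
for nm,lo,hi in (("caps",.083,.09),("shoulder",.062,.069),("sides",.015,.069)):
    m=reg&(W[...,2]>lo)&(W[...,2]<hi); n,l,st,ce=cv2.connectedComponentsWithStats(m.astype(np.uint8))
    for i in range(1,n):
        if st[i,4]>25:
            p=W[l==i]; print(nm,st[i],p.mean(0).round(4),im[l==i].mean(0).round(),cv2.minAreaRect((p[:,:2]*1000).astype(np.float32)))
bd=reg&(H>12)&(H<30)&(S>40)&(S<140)&(V>180)&(W[...,2]>.003)&(W[...,2]<.009)
p=W[bd];print(len(p),cv2.minAreaRect((p[:,:2]*1000).astype(np.float32)))
```

```text
caps [237 197  17  16 194] [ 0.5306 -0.2505  0.0859] [254.  91.  44.] ((530.4769287109375, -250.51438903808594), (17.465639114379883, 17.85459327697754), 57.16993713378906)
caps [261 198  16  15 194] [ 0.537  -0.2771  0.0859] [138. 110.  90.] ((536.6904907226562, -277.19403076171875), (17.639739990234375, 17.47932243347168), 13.753443717956543)
shoulder [235 189  22  20 210] [ 0.5354 -0.2505  0.0653] [252. 195.  20.] ((530.68017578125, -250.33970642089844), (24.904359817504883, 25.754926681518555), 13.593725204467773)
shoulder [258 189  21  20 207] [ 0.5416 -0.2756  0.0654] [253. 252. 251.] ((537.31005859375, -277.0683288574219), (24.704511642456055, 24.841136932373047), 14.786432266235352)
sides [235 179  22  30 409] [ 0.5388 -0.2494  0.0531] [231. 178.  61.] ((530.8268432617188, -250.25302124023438), (25.230148315429688, 25.85453987121582), 13.593725204467773)
sides [258 179  21  30 403] [ 0.5451 -0.2748  0.0532] [224. 217. 207.] ((537.4265747070312, -277.3946228027344), (25.138412475585938, 25.11263656616211), 13.731907844543457)
1092 ((533.720703125, -263.90130615234375), (74.3076400756836, 105.00829315185547), 13.91040325164795)
```

View pics/w2.png

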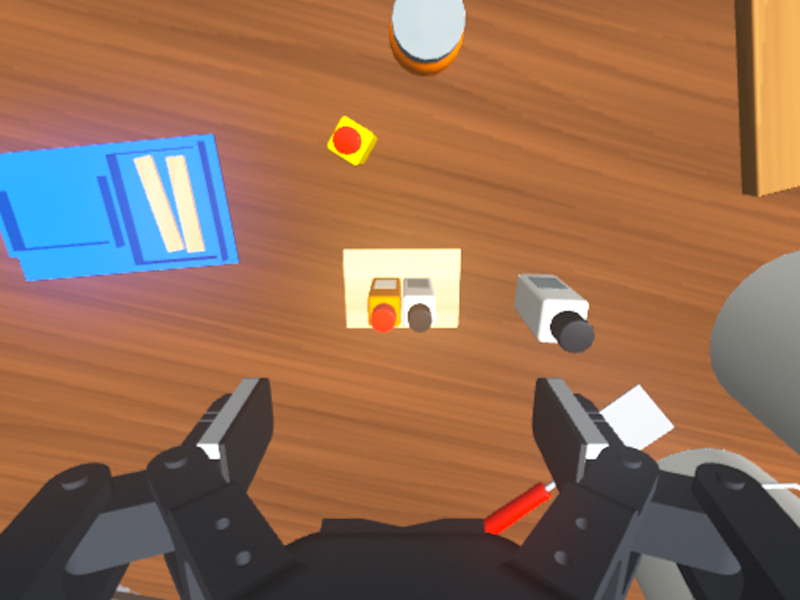

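```bash
python3 -c "
from h import *
plan([.534,-.2638,.14],-76.2)"
```

```text
t 2.8333 pos [ 0.5745 -0.2525  0.2553] turn [ 0.03 -0.08 -0.07] shift [  1.5 115.3 -42. ] F [-0.3  0.2 -1.1] open 0.998
```

>>> step_arm(
  rows=[
    [[0,0,0],[1.5,30,-42],0],
    [[0,0,0],[1.5,60,-42],0],
    [[0,0,0],[1.5,100,-42],0],
    [[0,0,0],[1.5,115,-42],0],
    [[0,0,0],[1.5,115,-42],0],
    [[0,0,0],[1.5,115,-42],0],
  ],
)

```text
time: 3.33
eef_pos: [0.5342, -0.2621, 0.1403]
tcp_rot: [-0.557, 0.437, -0.435, 0.557]
contact_force: [1.0, 0.3, 1.1]
opening: 1.001
```

```bash
python3 -c "
from h import *
plan([.534,-.2638,.026],-76.2)
snap('wrist','w3')"
```

```text
t 3.3333 pos [ 0.5342 -0.2621  0.1403] turn [ 0.06  0.05 -0.09] shift [  1.8 114.3  -0.4] F [1.  0.3 1.1] open 1.001
```

View pics/w3.png

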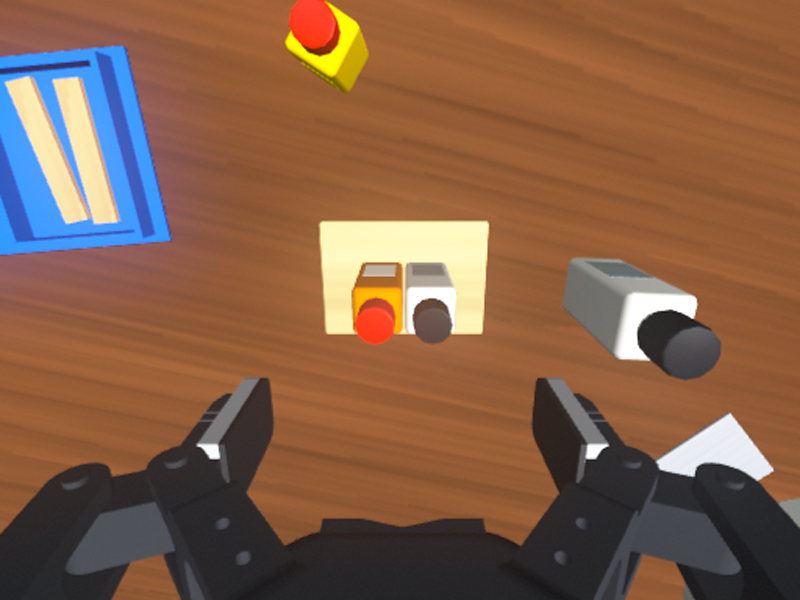

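>>> step_arm(
  rows=[
    [[0,0,0],[1,30,0],0],
    [[0,0,0],[1,60,0],0],
    [[0,0,0],[1,85,0],0],
    [[0,0,0],[1,105,0],0],
    [[0,0,0],[1,114,0],0],
    [[0,0,0],[1,114,0],0],
    [[0,0,0],[1,114,0],0],
  ],
)

```text
time: 3.97
eef_pos: [0.536, -0.2654, 0.0288]
tcp_rot: [-0.556, 0.435, -0.438, 0.556]
contact_force: [0.1, -0.5, 1.0]
opening: 1.002
```

```bash
python3 -c "
from h import *
plan([.534,-.2638,.026],-76.2)
snap('wrist','w4'); snap('side','s4')
im=cv2.imread('pics/s4.png'); cv2.imwrite('pics/s4c.png',cv2.resize(im[330:530,300:500],(800,800))[:600])"
```

```text
t 3.9667 pos [ 0.536  -0.2654  0.0288] turn [-0.11 -0.04  0.13] shift [-2.1  2.8 -1.6] F [ 0.1 -0.5  1. ] open 1.002
```

View pics/w4.png

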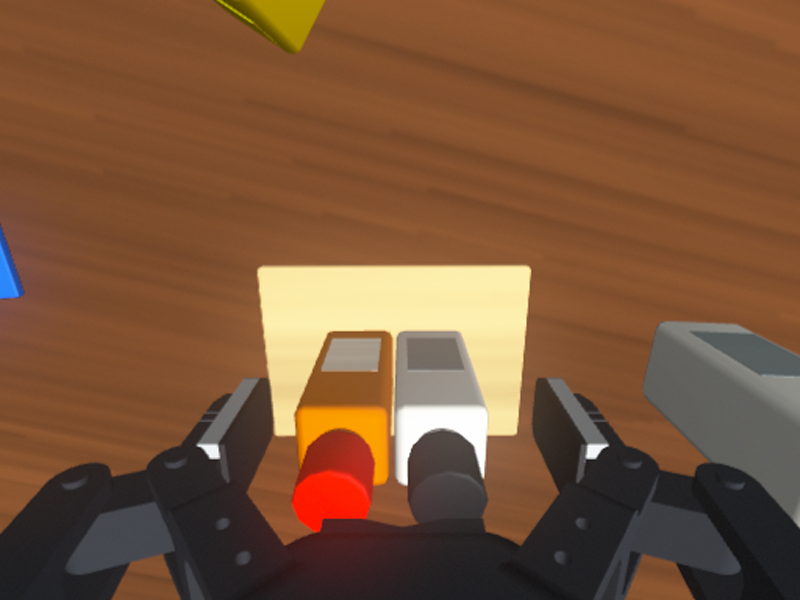

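View pics/s4c.png

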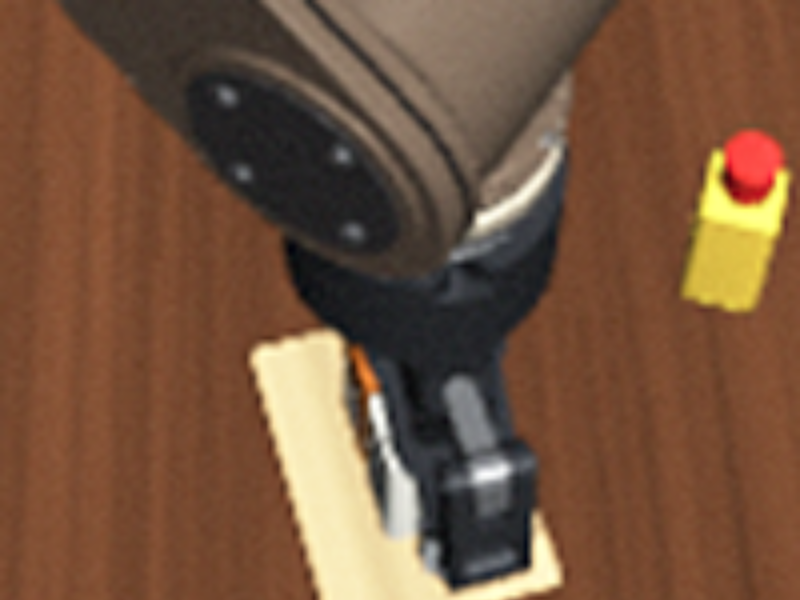

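Run:
```python
from h import *
from plant import ctrl
for i in range(3): plan([.534,-.2638,.026],-76.2); snap('wrist','w4b')
s=ctrl.get_state()
im,d,W=cloud("pics/w4b.npz"); R=Rn.from_quat(s['tcp_rot']).as_matrix()
T=(W-s['eef_pos'])@R*1000
for nm,lo,hi in (("cap",.083,.09),("shoulder",.06,.069),("finger",.02,.08)):
  for side in (-1,1):
    x=T[...,0]; m=(d>0)&(W[...,2]>lo)&(W[...,2]<hi)&(abs(T[...,2])<40)
    m&=(x*side>0)&((abs(x)<36) if nm!="finger" else (abs(x)>36)&(abs(x)<60))
    p=T[m]
    if len(p): print(nm,side,len(p),np.percentile(p,[2,50,98],axis=0).round(1).tolist())
```

```text
t 4.0667 pos [ 0.5364 -0.266   0.0296] turn [-0.18 -0.06  0.21] shift [-2.7  3.6 -1.8] F [-0.3  0.1  0.2] open 0.999
t 4.1167 pos [ 0.5362 -0.2659  0.0294] turn [-0.17 -0.06  0.2 ] shift [-2.6  3.4 -1.7] F [-0.1  0.3  1.1] open 0.997
t 4.1667 pos [ 0.536  -0.2658  0.0291] turn [-0.15 -0.07  0.17] shift [-2.4  3.1 -1.4] F [ 0.2 -0.2 -0.2] open 0.997
cap -1 1609 [[-24.1, -58.2, -7.6], [-16.0, -57.1, 0.6], [-7.5, -54.8, 7.5]]
cap 1 1587 [[3.0, -58.2, -6.4], [11.1, -57.0, 1.0], [19.6, -54.5, 7.6]]
shoulder -1 2012 [[-28.1, -38.1, -11.2], [-11.4, -36.6, 6.5], [-0.0, -31.8, 11.4]]
shoulder 1 1606 [[0.4, -38.2, -10.0], [11.5, -36.7, 7.5], [23.8, -31.8, 11.5]]
finger -1 2376 [[-54.5, -51.1, -11.0], [-41.9, -36.5, 5.9], [-41.3, -15.9, 10.4]]
finger 1 2333 [[43.4, -50.9, -11.0], [44.0, -36.3, 5.9], [56.7, -16.0, 10.5]]
```

>>> step_arm(
  rows=[
    [[0,0,0],[-3,3,-0.5],0],
    [[0,0,0],[-3,3,-0.5],0],
    [[0,0,0],[-3,3,-0.5],0.2],
    [[0,0,0],[-3,3,-0.5],0.3],
    [[0,0,0],[-3,3,-0.5],0.5],
    [[0,0,0],[-3,3,-0.5],0.6],
    [[0,0,0],[-3,3,-0.5],0.6],
    [[0,0,0],[-3,3,-0.5],0.6],
  ],
  newtons=45,
)

```text
time: 4.88
eef_pos: [0.5336, -0.2623, 0.024]
tcp_rot: [-0.556, 0.437, -0.437, 0.556]
contact_force: [-0.2, 0.4, 0.5]
opening: 0.598
```

```bash
python3 -c "
from h import *
plan([.534,-.2638,.026],-76.2)
snap('wrist','w5')"
```

```text
t 4.8833 pos [ 0.5336 -0.2623  0.024 ] turn [-0.02 -0.08  0.02] shift [ 1.6 -2.   0.1] F [-0.2  0.4  0.5] open 0.598
```

View pics/w5.png

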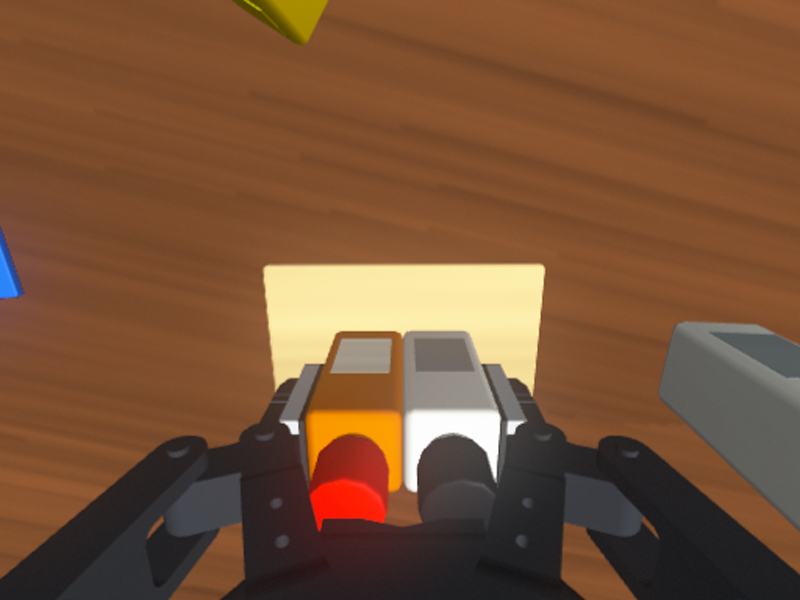

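>>> step_arm(
  rows=[
    [[0,0,0],[0,0,0],0.8],
    [[0,0,0],[0,0,0],0.8],
    [[0,0,0],[0,-4,0],0.8],
    [[0,0,0],[0,-12,0],0.8],
    [[0,0,0],[0,-24,0],0.8],
    [[0,0,0],[0,-38,0],0.8],
    [[0,0,0],[0,-54,0],0.8],
    [[0,0,0],[0,-68,0],0.8],
    [[0,0,0],[0,-76,0],0.8],
    [[0,0,0],[0,-80,0],0.8],
  ],
)

```text
time: 5.77
eef_pos: [0.5345, -0.2628, 0.1069]
tcp_rot: [-0.556, 0.435, -0.438, 0.556]
contact_force: [-0.3, -0.1, -1.2]
opening: 0.603
```

>>> step_arm(
  rows=[
    [[0,0,0],[0,0,0],0.8],
    [[0,0,0],[0,0,0],0.8],
    [[0,0,0],[0,0,0],0.8],
  ],
)

```text
time: 6.02
eef_pos: [0.5327, -0.2616, 0.1028]
tcp_rot: [0.556, -0.437, 0.436, -0.556]
contact_force: [0.5, -0.2, -1.8]
opening: 0.599
```

```bash
python3 -c "
from h import *
plan([.5288,.0375,.11],108.65-180)
snap('wrist','w6'); snap('side','s6');snap('scene','c6')"
```

```text
t 6.0167 pos [ 0.5327 -0.2616  0.1028] turn [ 0.07 -4.93 -0.08] shift [-291.5   -6.8   67.1] F [ 0.5 -0.2 -1.8] open 0.599
```

View pics/w6.png

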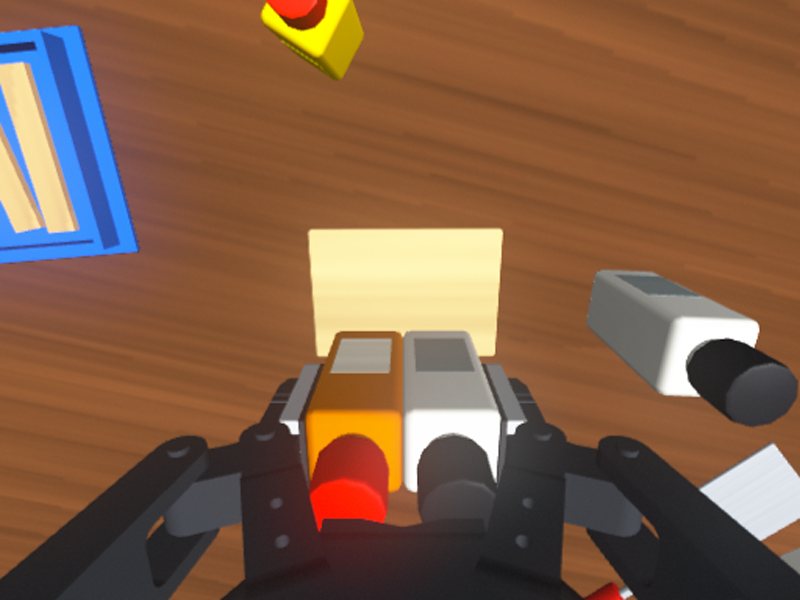

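View pics/c6.png

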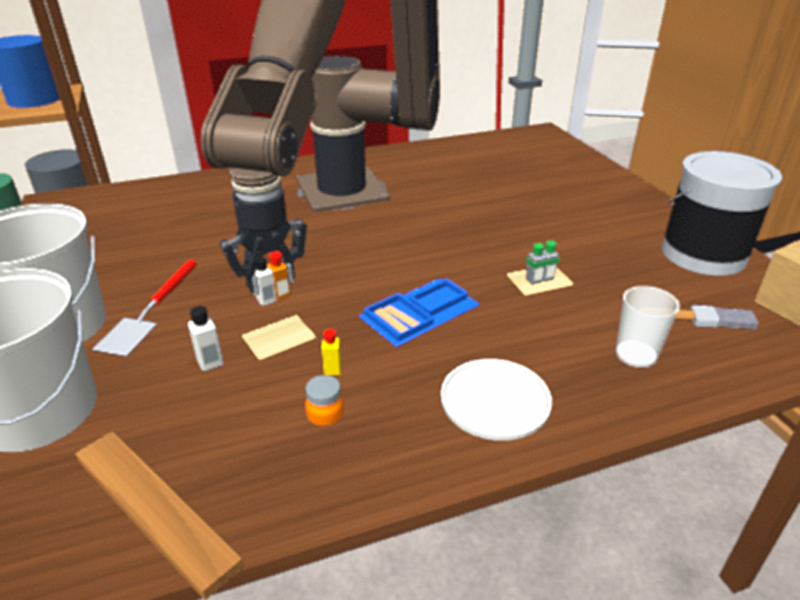

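>>> step_arm(
  rows=[
    [[0,-1,0],[-20,0,5],0.8],
    [[0,-2,0],[-55,0,13],0.8],
    [[0,-3,0],[-90,0,21],0.8],
    [[0,-4,0],[-125,0,29],0.8],
    [[0,-5,0],[-160,0,37],0.8],
    [[0,-5,0],[-195,0,45],0.8],
    [[0,-5,0],[-230,0,53],0.8],
    [[0,-5,0],[-262,0,60],0.8],
    [[0,-5,0],[-284,0,65],0.8],
    [[0,-5,0],[-291,0,67],0.8],
  ],
)

```text
time: 7.0
eef_pos: [0.5285, 0.0396, 0.1032]
tcp_rot: [0.575, -0.412, 0.41, -0.575]
contact_force: [0.3, 0.0, -2.0]
opening: 0.602
```

>>> step_arm(
  rows=[
    [[0,0,0],[0,0,0],0.8],
    [[0,0,0],[0,0,0],0.8],
    [[0,0,0],[0,0,0],0.8],
  ],
)

```text
time: 7.25
eef_pos: [0.5296, 0.0354, 0.1037]
tcp_rot: [0.575, -0.412, 0.412, -0.574]
contact_force: [-0.2, -0.1, -0.8]
opening: 0.607
```

```bash
cat > pk.py <<'E'
from h import *
import sys
from plant import ctrl
f=sys.argv[1]
snap('wrist',f); s=ctrl.get_state(); plan([.5288,.0375,.024],108.65-180)
im,d,W=cloud(f"pics/{f}.npz")
q=lambda p:np.percentile(p,[2,50,98],axis=0).round(1).tolist()
R=Rn.from_quat(s['tcp_rot']).as_matrix(); T=(W-s['eef_pos'])@R*1000
a=np.radians(18.65); A=np.array([[np.cos(a),np.sin(a)],[-np.sin(a),np.cos(a)]])
P=(W[...,:2]-[.5288,.0375])@A.T*1000   # pocket frame
near=(d>0)&(abs(T[...,2])<40)
for side in (-1,1):
    x=T[...,0]
    m=near&(x*side>0)&(abs(x)<36)&(T[...,1]<-50)&(T[...,1]>-61.5)
    print("cap tool",q(T[m]),"pocket mid",P[m].mean(0).round(1),"topz",np.percentile(W[m][:,2],80).round(4))
hsv=cv2.cvtColor(im,cv2.COLOR_RGB2HSV);H,S,V=[hsv[...,i] for i in range(3)]
rim=(d>0)&(H>98)&(H<125)&(S>150)&(W[...,2]>.0145)&(W[...,2]<.021)&(abs(P[...,0])<36)&(abs(P[...,1])<51)
print("rim pocket frame",rim.sum(),P[rim].min(0).round(1),P[rim].max(0).round(1))
E
python3 pk.py w7
```

```text
t 7.3 pos [0.5296 0.0352 0.1038] turn [ 0.01 -0.02  0.02] shift [-2.5 79.8 -0.1] F [ 0.2  0.4 -1.9] open 0.601
cap tool [[-35.1, -61.4, -0.9], [-15.4, -56.8, 8.2], [-3.4, -50.3, 11.5]] pocket mid [ 7.7 15.2] topz 0.1642
cap tool [[4.5, -61.5, -0.7], [16.3, -57.0, 8.4], [35.4, -50.3, 11.6]] pocket mid [  7.8 -20.8] topz 0.1643
rim pocket frame 1663 [-30. -47.] [30.5 47.2]
```

View pics/w7.png

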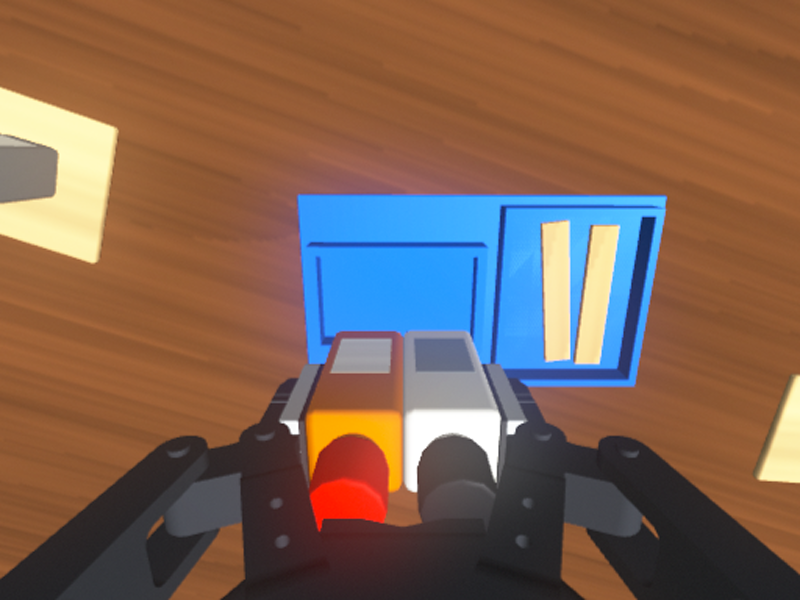

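>>> step_arm(
  rows=[
    [[0,0,0],[-2.5,10,0],0.8],
    [[0,0,0],[-2.5,25,0],0.8],
    [[0,0,0],[-2.5,40,0],0.8],
    [[0,0,0],[-2.5,52,0],0.8],
    [[0,0,0],[-2.5,60,0],0.8],
    [[0,0,0],[-2.5,66,0],0.8],
    [[0,0,0],[-2.5,70,0],0.8],
    [[0,0,0],[-2.5,72,0],0.8],
    [[0,0,0],[-2.5,72,0],0.8],
  ],
)

```text
time: 8.05
eef_pos: [0.5287, 0.0388, 0.0317]
tcp_rot: [0.575, -0.412, 0.412, -0.575]
contact_force: [-0.4, -0.0, -1.4]
opening: 0.602
```

```bash
python3 pk.py w8; python3 -c "
from h import *
snap('side','s8')
im=cv2.imread('pics/s8.png'); cv2.imwrite('pics/s8c.png',cv2.resize(im[180:360,300:500],None,fx=3.3,fy=3.3,interpolation=cv2.INTER_CUBIC))"
```

```text
t 8.1 pos [0.529  0.0388 0.0321] turn [-0.03  0.07  0.02] shift [ 1.2  8.1 -0.6] F [ 0.7 -0.1 -0.6] open 0.608
cap tool [[-34.9, -61.5, -1.6], [-14.7, -57.6, 7.6], [-3.3, -50.3, 11.1]] pocket mid [ 7.3 18.1] topz 0.093
cap tool [[4.7, -61.5, -1.7], [15.7, -57.7, 7.7], [35.3, -50.3, 11.2]] pocket mid [  7.4 -16.5] topz 0.0931
rim pocket frame 2676 [ -8.6 -47.2] [31.2 47.2]
```

View pics/w8.png

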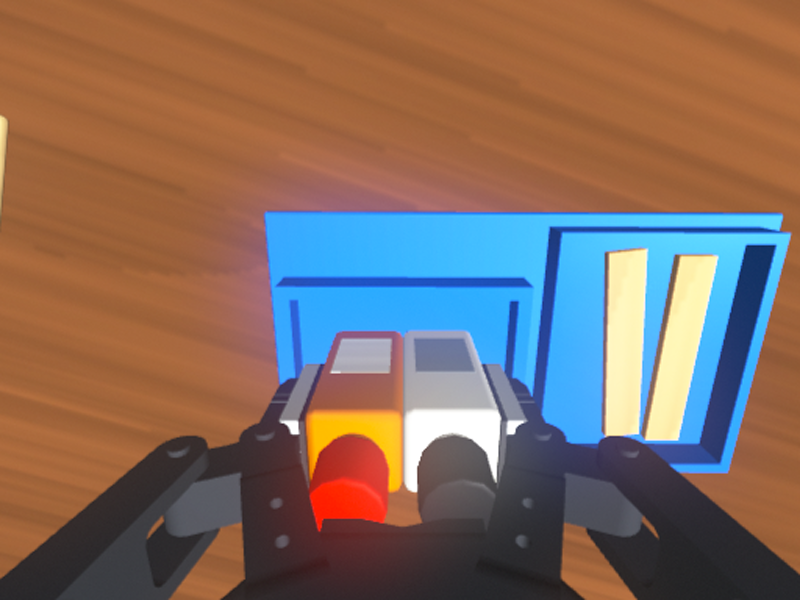

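View pics/s8c.png

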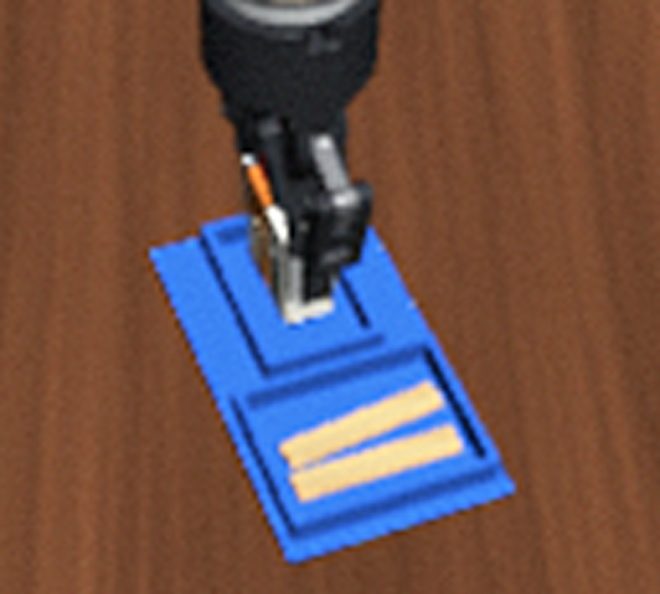

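>>> step_arm(
  rows=[
    [[0,0,0],[1,3,0],0.8],
    [[0,0,0],[1,5,0],0.8],
    [[0,0,0],[1,6,0],0.8],
    [[0,0,0],[1,7,0],0.8],
    [[0,0,0],[1,7,0],0.8],
    [[0,0,0],[1,7,0],0.8],
  ],
)

```text
time: 8.65
eef_pos: [0.5289, 0.038, 0.0248]
tcp_rot: [0.575, -0.412, 0.412, -0.575]
contact_force: [0.4, 0.1, -2.0]
opening: 0.607
```

```bash
python3 pk.py w9
```

```text
t 8.7 pos [0.529  0.038  0.0248] turn [ 0.    0.07 -0.  ] shift [ 0.4  0.8 -0.3] F [-0.7 -0.  -1.8] open 0.606
cap tool [[-35.0, -61.5, -1.0], [-15.4, -56.9, 8.2], [-3.3, -50.4, 11.4]] pocket mid [ 7.9 17.9] topz 0.0853
cap tool [[4.7, -61.5, -0.6], [16.6, -56.9, 8.2], [35.4, -50.3, 11.5]] pocket mid [  8.  -18.2] topz 0.0853
rim pocket frame 2817 [ -7.9 -47.2] [30.8 47.3]
```

>>> step_arm(
  rows=[
    [[0,0,0],[0,0.5,0],0.8],
    [[0,0,0],[0,1,0],0.8],
    [[0,0,0],[0,1,0],0.8],
    [[0,0,0],[0,1,0],0.8],
  ],
)

```text
time: 9.03
eef_pos: [0.5289, 0.0379, 0.0238]
tcp_rot: [0.575, -0.412, 0.412, -0.575]
contact_force: [-0.2, 0.1, -1.5]
opening: 0.603
```

```bash
python3 -c "
from h import *
from plant import viewer
for i in range(4): plan([.5288,.0375,.024],108.65-180); viewer.read_camera('wrist')"
```

```text
t 9.0333 pos [0.5289 0.0379 0.0238] turn [ 0.    0.07 -0.  ] shift [ 0.4 -0.2 -0.3] F [-0.2  0.1 -1.5] open 0.603
t 9.0833 pos [0.529  0.0379 0.0238] turn [0.   0.07 0.  ] shift [ 0.4 -0.2 -0.3] F [ 0.5  0.  -1.8] open 0.603
t 9.1333 pos [0.529  0.0379 0.0238] turn [ 0.    0.07 -0.  ] shift [ 0.4 -0.2 -0.3] F [-0.4 -0.6 -1.3] open 0.603
t 9.1833 pos [0.529  0.0379 0.0239] turn [-0.    0.07  0.  ] shift [ 0.3 -0.1 -0.3] F [ 0.7  1.  -1. ] open 0.601
```

Not yet bearing on the floor; a little lower until the force turns.

>>> step_arm(
  rows=[
    [[0,0,0],[0,0.5,0],0.8],
    [[0,0,0],[0,1,0],0.8],
    [[0,0,0],[0,1,0],0.8],
  ],
)

```text
time: 9.48
eef_pos: [0.5291, 0.0379, 0.023]
tcp_rot: [-0.575, 0.412, -0.412, 0.575]
contact_force: [-0.8, -0.4, -1.4]
opening: 0.603
```

>>> step_arm(
  rows=[
    [[0,0,0],[0,0.5,0],0.8],
    [[0,0,0],[0,0.5,0],0.8],
    [[0,0,0],[0,0.5,0],0.8],
  ],
)

```text
time: 9.73
eef_pos: [0.5291, 0.0379, 0.023]
tcp_rot: [0.575, -0.412, 0.412, -0.575]
contact_force: [-3.0, -0.4, 5.0]
opening: 0.604
```

>>> step_arm(
  rows=[
    [[0,0,0],[0,-0.3,0],0.8],
    [[0,0,0],[0,-0.3,0],0.35],
    [[0,0,0],[0,-0.3,0],0.25],
    [[0,0,0],[0,-0.3,0],0.15],
    [[0,0,0],[0,-0.3,0],0],
    [[0,0,0],[0,-0.3,0],0],
    [[0,0,0],[0,-0.3,0],0],
    [[0,0,0],[0,-0.3,0],0],
  ],
)

```text
time: 10.4
eef_pos: [0.529, 0.0379, 0.0226]
tcp_rot: [0.575, -0.412, 0.412, -0.575]
contact_force: [0.9, 0.5, 0.8]
opening: 0.996
```

```bash
python3 pk.py w10
```

```text
t 10.45 pos [0.529  0.0379 0.0226] turn [-0.    0.07  0.  ] shift [ 0.4 -1.4 -0.3] F [-0.5 -0.4  1.1] open 1.001
cap tool [[-20.1, -61.4, -0.2], [-10.8, -56.8, 7.6], [-3.0, -50.4, 9.3]] pocket mid [ 6.9 11.4] topz 0.0827
cap tool [[4.7, -61.4, -0.4], [12.3, -56.8, 7.7], [21.8, -50.3, 9.6]] pocket mid [  7.1 -12.3] topz 0.0828
rim pocket frame 3787 [-30.3 -47.5] [30.8 47.6]
```

View pics/w10.png

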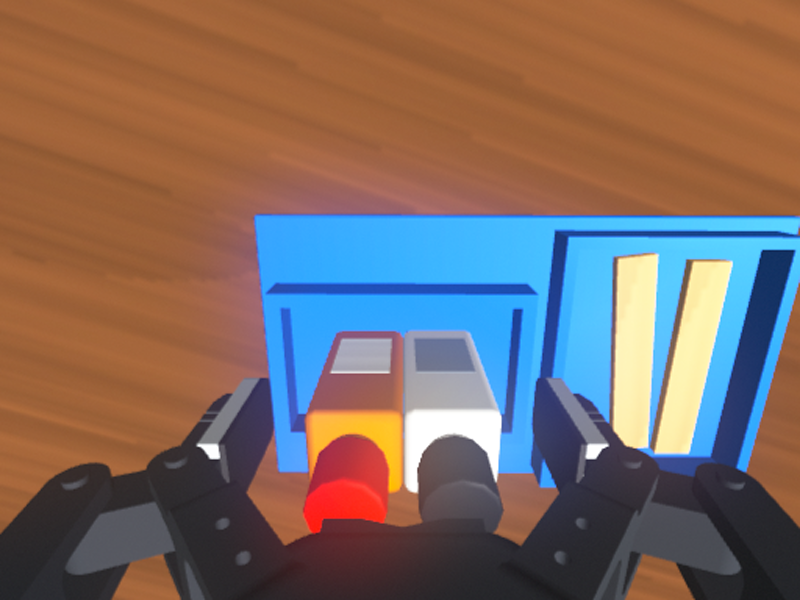

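>>> step_arm(
  rows=[
    [[0,0,0],[0,-6,0],0],
    [[0,0,0],[0,-15,0],0],
    [[0,0,0],[0,-30,0],0],
    [[0,0,0],[0,-50,0],0],
    [[0,0,0],[0,-80,0],0],
    [[0,0,0],[0,-115,0],0],
    [[0,0,0],[0,-150,0],0],
    [[0,0,0],[0,-180,20],0],
    [[0,0,0],[0,-200,40],0],
    [[0,0,0],[0,-200,40],0],
  ],
)

```text
time: 11.28
eef_pos: [0.5721, 0.0511, 0.2309]
tcp_rot: [-0.572, 0.407, -0.416, 0.578]
contact_force: [0.2, -0.1, 1.5]
opening: 1.0
```

>>> step_arm(
  rows=[
    [[0,0,0],[0,0,0],0],
    [[0,0,0],[0,0,0],0],
    [[0,0,0],[0,0,0],0],
  ],
)

```text
time: 11.53
eef_pos: [0.5651, 0.0508, 0.2206]
tcp_rot: [0.575, -0.413, 0.411, -0.574]
contact_force: [0.1, -0.3, -0.0]
opening: 1.001
```

Run:
```python
from h import *
snap('wrist','w11'); snap('scene','c11')
im,d,W=cloud("pics/w11.npz")
a=np.radians(18.65); A=np.array([[np.cos(a),np.sin(a)],[-np.sin(a),np.cos(a)]])
P=(W[...,:2]-[.5288,.0375])@A.T*1000
reg=(d>0)&(abs(P[...,0])<40)&(abs(P[...,1])<50)
for nm,lo,hi in (("caps",.08,.09),("shoulder",.058,.069)):
    n,l,st,ce=cv2.connectedComponentsWithStats((reg&(W[...,2]>lo)&(W[...,2]<hi)).astype(np.uint8))
    for i in range(1,n):
        if st[i,4]>25: print(nm,st[i,4],im[l==i].mean(0).round(),np.median(W[l==i][:,2]).round(4),cv2.minAreaRect(P[l==i].astype(np.float32)))
```

```text
caps 249 [243.  48.  74.] 0.0849 ((0.26380693912506104, 12.157469749450684), (17.695556640625, 17.90253448486328), 46.13949966430664)
caps 245 [ 73.  68. 100.] 0.0848 ((0.8077516555786133, -13.404815673828125), (17.55491065979004, 17.74842643737793), 1.173871636390686)
shoulder 539 [225. 182. 151.] 0.0644 ((0.3214082717895508, -0.47396278381347656), (25.575918197631836, 51.486515045166016), 0.5181728005409241)
```

View pics/w11.png

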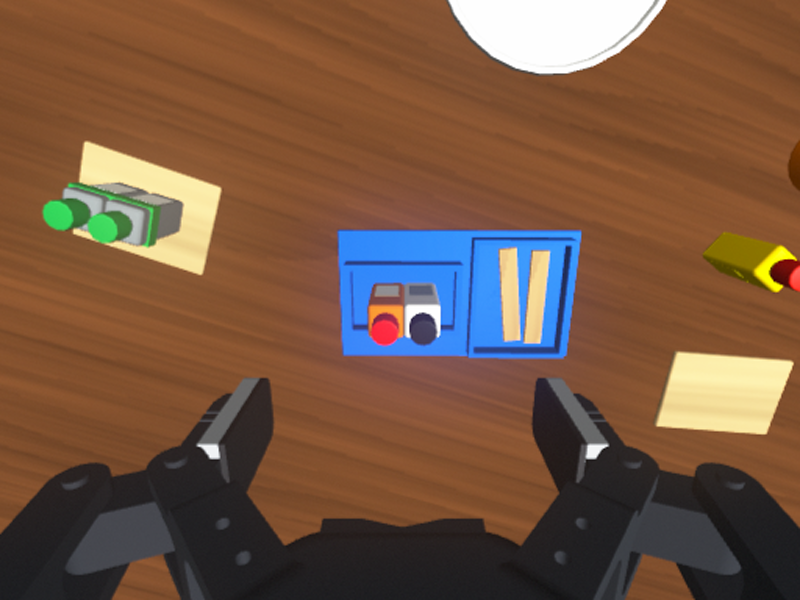

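View pics/c11.png

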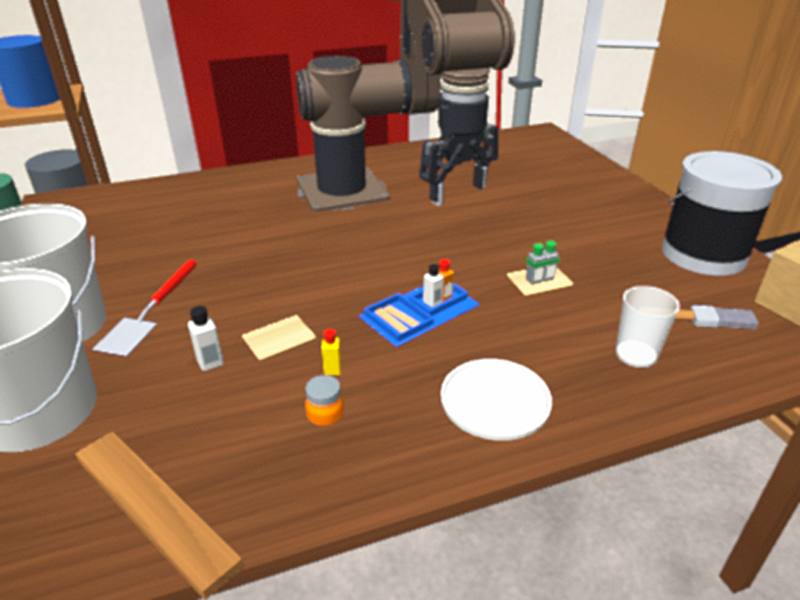

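Wrist picture: the resin stands at (385,310) and the hardener at (422,310). Both are upright, close together and in the pocket, and the twin pack on its board looks untouched.

```bash
python3 -c "
from plant import ctrl
print(ctrl.sign_off()); print(ctrl.get_state()['time'])"
```

```text
the job is handed in; nothing more can be done
None
the job is handed in; nothing more can be done
```

I took the resin and hardener bottles together in one 45 N grasp, lifted them about 80 mm and carried them upright to the caddy. They went down onto the pocket floor (about 5 N of contact) before I let go, and I handed the job in at about 11.6 s.

**Final position:** the last wrist picture puts the bottles at (0.3, 12.2) mm and (0.8, -13.4) mm in the pocket frame. Their centres are about 26 mm apart and the cap tops are at 85 mm, as expected when standing on the floor. The gripper was clear of everything, and the green-capped pack looks unmoved by eye; I didn't measure it.

**Checks that disagreed:**
- **Grasp alignment:** the wrist view just before closing showed the gripper about 3 mm off along the jaws, so I corrected it.
- **Floor contact:** contact came about 2 mm lower than I had worked out.
- **Cap positions:** the readings taken while gripping were contaminated by finger pixels, so I ignored them.
- **First outline fit:** fitting the board and caddy from the fixed cameras failed on bad depth points; I used the wrist camera instead.

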